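# Roll a glass rod blank into the V-block and set it against the stop

## Task

Without picking it up, roll the thick glass rod across the marver slab into the big V-groove of the V-block, then push it along the groove until its end is right up against the steel end stop, ready to be scored for cutting. Do not let the rod roll off onto the bench, leave the other things on the bench where they are, and finish with your hand clear of the rod.

Things in the scene. Friction and masses are not known exactly. Their poses are not given: they have to be found in the camera images.
- rod: The work: a solid green glass cylinder, 30 mm diameter, 140 mm long, 0.17 to 0.32 kg, lying on the slab within 0.2 rad of the slab's x. Origin at its centre, on its axis (35 mm above the bench at the start). x along the rod, away from the robot; y and z turn as it rolls (z up at first). Smooth: friction on everything about 0.35; it rolls easily and coasts a few mm after a push at 30 mm/s.
- rod_far_end (a point): Centre of the rod's end face that faces away from the robot, towards the end stop's side; 70 mm from the rod's origin along its own +x.
- rod_near_end (a point): Centre of the rod's other end face, the one nearer the robot; 70 mm from the rod's origin along its own -x.
- marver: The marver: a flat dark graphite slab, 250 mm (x) by 220 mm (y), 20 mm thick, fixed. Origin at the centre of its underside, on the bench; z up, x away from the robot within 0.2 rad of straight ahead. V-block and grooved rest stand parallel along its two long edges (one at +y, one at -y), 1 mm off, tops level with the slab, so the rod rolls straight onto them.
- vblock: The V-block: aluminium bar 250 mm (x) by 60 mm (y) by 20 mm high, fixed, left of the slab in some runs, right in others. A 90 degree V-groove runs along its middle: 28 mm wide at the top, 14 mm deep, 16 mm flats either side. Origin at the centre of its underside, z up, x along the groove away from the robot, parallel to the slab's x. Steel end stop across the far end; near end open.
- grooved_rest: A rest for thin rods, not wanted here: an aluminium bar of the same 250 by 60 by 20 mm, fixed beside the slab on the side opposite the V-block, with three narrow flat-bottomed grooves (11 to 13 mm wide, 6 mm deep) along it and no end stop. Origin at the centre of its underside; x along it, z up.
- rod_tin: Bystander: a loose steel tin, 84 mm in diameter and 115 mm high, full of thin glass rods that stand up to 0.27 m high, on the bench to the left. Origin at the centre of its underside.
- paddle: Bystander: a loose graphite paddle with a wooden handle, about 270 mm long, 50 mm wide and 24 mm high, lying on the bench to the left, pointing away from the robot. Origin on the bench under the handle's front part; x towards the blade.
- optic_mould: Bystander: a loose bronze mould, a round block 72 mm in diameter and 56 mm high with a conical hollow in the top, on the bench to the right. Origin at the centre of its underside.
- frit_jar: Bystander: a loose glass jar with an aluminium lid, 56 mm in diameter and 70 mm high, on the bench to the right, nearer the robot. Origin at the centre of its underside.
- groove_seat (a point): Point over the middle of the V-block's length where the axis of a seated rod runs: 27 mm above the bench, 7 mm above the block's top, above the groove's middle line. Axes as the V-block's.
- stop_face (a point): Centre of contact on the end stop, a steel plate 10 mm thick, 56 mm wide, standing 20 mm above the block's top: lies on its face towards the rod, 115 mm from the V-block's origin along +x, 27 mm above the bench. A rod fully home has its far end face here and its centre 70 mm before it.
Mind the look-alikes: they are no part of the job. Of the things like the rod, leave any that is brown or pink; of the rest the smaller one is meant.

How it is judged:
By the outcome, as a careful person would: the job done as asked, in the order asked, and still so for the second after the job is handed in, with the robot touching nothing.
It also fails if it takes over 54 s, if anything falls off the work surface, if the arm or the gripper's body presses on something with over 40 N, if the wrist force passes 120 N, or if a joint passes its speed limit or range.

## Robot

A 6-joint arm with a two-finger parallel gripper is mounted at the origin on the work surface. World frame = base frame: x ahead of the robot, y to its left, z up, the work surface at z = 0. Lengths are in m, angles in rad, forces in N, time in s.
With the tool pointing down it reaches from about 0.25 to 0.8 m from the base axis. Payload 8.5 kg.
Tool frame: the origin (TCP) lies at the very end of the fingers, on their centre line; the grasp point (between the pads) lies 19 mm behind it; z points along the fingers, y is the line along which they close (so a half turn about z gives the same grasp; the last joint's range is limited). The gripper opens to 85 mm and grips with 20 to 120 N. Pads are 22 mm wide; open, the fingers measure 114 mm over their backs; the gripper's body (76 mm by 85 mm) begins 54 mm behind the grasp point. The pads swing forward as they close: fully open they stand 13 mm farther back than shut.
Start: joints at [-1.145, 0.238, -0.013, 1.319, 0, 1.571], TCP at [0.217, -0.478, 0.231] pointing down, gripper open.
Joint ranges: [-2.66, 2.66], [-1.03, 1.9], [-1.14, 1.46], [-1.82, 2.27], [-1.45, 1.34], [-3.14, 3.14]. Speed limits (rad/s): [2.22, 2.22, 2.79, 3.14, 3.14, 3.14].

## Interface

Orientations are given as a rotation vector (axis times angle).
In Python, from plant import arm gives the robot as it stands. Calls block until the motion is done:
- arm.move_pose(position, orientation): joint-space move of the TCP to a pose.
- arm.movel(position, ori=None, v=0.15): straight line of the TCP; ori=None keeps the orientation; v is the mean speed in m/s.
- arm.movej(angles): joint-space move.
- arm.grip(opening, grasp_force=None): opening from 0.0 (shut) to 1.0 (fully open); grasp_force is the grip in N (None keeps the last); returns when the fingers have stopped.
- arm.sleep(seconds).
- arm.inverse_kinematics(position, orientation): joint angles nearest the present ones, or None.
- arm.get_state(): the state.
- arm.grab_frame(name): name is "scene" or "top"; returns the picture (384x512x3 uint8, red, green, blue); there is no depth.
- arm.camera_model(name): a dict with "camera_matrix" (3x3 intrinsics, pixels), "R" (3x3) and "t" (3): a world point X has camera coordinates R X + t. Camera axes: x right, y down, z forward; pixel columns grow to the right and rows downward; lengths in m; the calibration is good to about 2 mm. A picture is of the moment at which its call begins. camera_model takes no time and is no camera call.
A pose or a line that the arm cannot do raises arm.PlanningError and nothing moves.
- arm.close_job(): hands the job in; it is judged then, once.
Trained networks look in the newest picture that a camera, given by its name, has taken for a name from the list of things; names that differ only in an ending like _2 or _b are one class to them, and where a whole thing is asked for, a point or a joint stands for the part that bears it (a point fixed in the world has none). Each returns a list of dicts, best first, with "p" (0 to 1); they miss things now and then, are a little off and sometimes report something else, mostly with a low value. They report only what shows in the picture. A call takes as long as a camera call. They do not tell look-alikes from the thing itself.
- arm.outline_of(camera, query): "region" (384x512 bool, what is visible of it) and "rect" ([left, top, right, bottom] in pixels, round what is visible of it).
The state is a dict: "time": time; "q": joint angles; "qvel": joint speeds; "joint_torque": joint torques, N m; "ee_pos": TCP position; "tool_rot": TCP orientation; "force": force on the tool from outside, world axes, zero at the start; "ft_torque": the same for the moment, N m; "finger_gap": opening from 0.0 (shut) to 1.0 (fully open); "finger_force": force on a finger pad.
Only numpy, scipy, OpenCV 4.12 (cv2) and the standard library are available. Lean on these libraries where they do the work, as an engineer would, in place of code of your own. Each camera call takes 0.05 s, during which the arm holds its last target. There are 200 camera calls.

## Working session

There is one attempt and no reset: what is moved stays moved. The work goes in short steps, each a Python script; the robot and the scene stay as the last script left them, time stands still between calls to the robot, and variables do not carry over. Pictures are saved under pics/ and viewed, at most 10 in all, crops included, and the job is handed in when it is done.

```bash
mkdir -p pics; ls
python3 - <<'E'
from plant import arm
import cv2,numpy as np
for n in("scene","top"):
    cv2.imwrite(f"pics/{n}0.png",arm.grab_frame(n)[:,:,::-1]); m=arm.camera_model(n); print(n,{k:np.round(v,4).tolist() for k,v in m.items()})
for q in("rod","marver","vblock"):
    for d in arm.outline_of("top",q): print(q,round(d["p"],2),d["rect"],d["region"].sum())
print(arm.get_state()["tool_rot"],arm.get_state()["time"])
E
```

```text
pics
scene {'camera_matrix': [[374.3495, 0.0, 253.6767], [0.0, 374.3495, 189.229], [0.0, 0.0, 1.0]], 'R': [[0.8714, 0.4903, -0.0162], [0.3235, -0.5992, -0.7323], [-0.3688, 0.6329, -0.6808]], 't': [-0.4364, -0.1136, 1.4146]}
top {'camera_matrix': [[449.5351, 0.0, 256.438], [0.0, 449.5351, 188.6045], [0.0, 0.0, 1.0]], 'R': [[-0.0271, -0.9996, -0.0003], [-0.9977, 0.027, -0.0616], [0.0616, -0.0013, -0.9981]], 't': [0.0402, 0.4906, 1.2749]}
rod 0.98 [249.0, 129.0, 263.5, 178.9] 498
rod 0.69 [344.9, 191.1, 382.4, 260.0] 1024
rod 0.68 [214.4, 223.0, 246.1, 268.2] 532
rod 0.61 [147.7, 235.3, 169.2, 308.3] 1143
marver 0.82 [208.6, 104.7, 305.3, 208.1] 5999
vblock 0.71 [190.4, 124.6, 226.5, 207.3] 1897
vblock 0.67 [245.8, 127.0, 261.2, 179.4] 510
[-3.06998019e+00 -6.63677370e-01  2.36458888e-04] 0.25
```

View pics/top0.png

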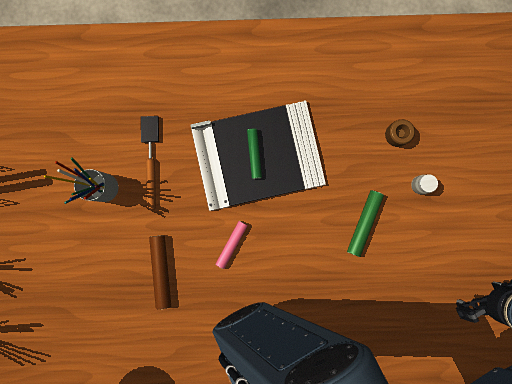

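View pics/scene0.png

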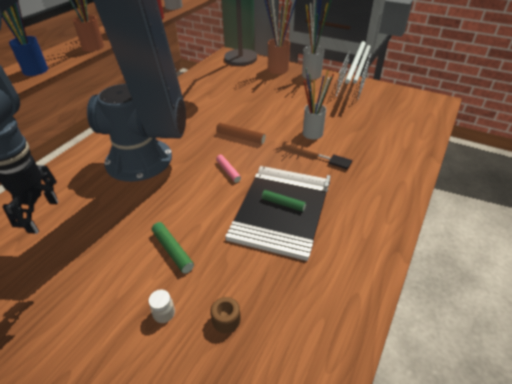

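Run:
```python
import cv2
a=cv2.imread("pics/top0.png")[90:300,130:400]
cv2.imwrite("pics/crop0.png",cv2.resize(a,None,fx=2.8,fy=2.8,interpolation=cv2.INTER_CUBIC))
```

```text
(no output)
```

View pics/crop0.png

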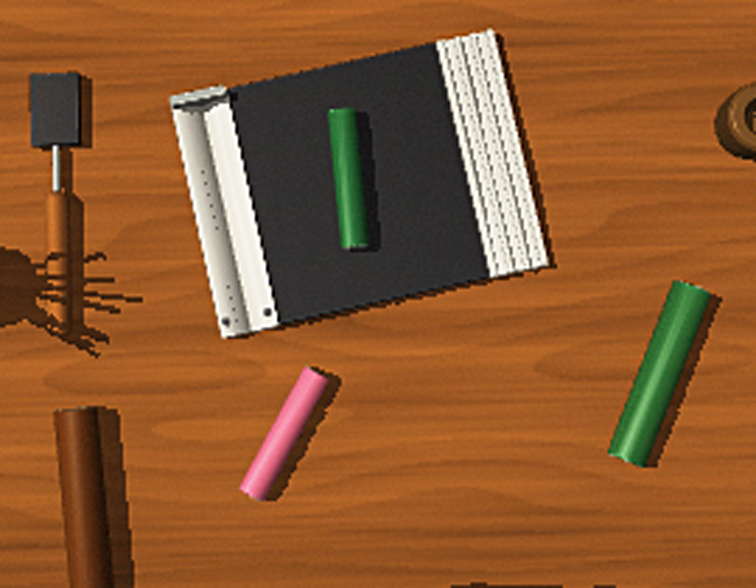

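Top view: candidates for the rod are green on the slab (255,154), a bigger green one on the bench (366,224), pink (233,245) and brown (163,271). The one meant is the small green at (255,154). The close crop confirms it, with the V-block and its stop (200,125) on the left and the grooved rest on the right.

```bash
cat > h.py <<'E'
from plant import arm
import cv2,numpy as np
def unproj(uv,z,cam="top"):
    m=arm.camera_model(cam);K,R,t=(np.array(m[k]) for k in("camera_matrix","R","t"))
    d=np.c_[np.atleast_2d(uv),np.ones(len(np.atleast_2d(uv)))]@np.linalg.inv(K).T@R
    c=-R.T@t
    return c[:2]+(((z-c[2])/d[:,2])[:,None]*d)[:,:2]
def rect(mask,z):
    c=max(cv2.findContours(mask.astype(np.uint8),cv2.RETR_EXTERNAL,cv2.CHAIN_APPROX_NONE)[0],key=cv2.contourArea)[:,0].astype(float)
    p=unproj(c,z)*1000
    ctr,s,_=r=cv2.minAreaRect(p.astype(np.float32)); b=cv2.boxPoints(r)
    e=[b[1]-b[0],b[2]-b[1]]; out=min(e,key=lambda v:abs(v[1]/(v[0]+1e-9)))
    o=max(e,key=lambda v:abs(v@[1,0])); yaw=np.arctan2(o[1],o[0]); yaw=(yaw+np.pi/2)%np.pi-np.pi/2
    return np.array(ctr)/1000,np.linalg.norm(e,axis=1)+2.8,yaw   # +1 px
def rodmask(im):
    h=cv2.cvtColor(im,cv2.COLOR_RGB2HSV); m=(h[...,0]>40)&(h[...,0]<85)&(h[...,1]>110)&(h[...,2]>35)
    w=np.zeros_like(m);w[95:215,185:320]=1
    return m&w
def rv(yaw):   # tool down, tool y axis along world heading yaw
    a=(yaw+np.pi/2)/2; return np.pi*np.array([np.cos(a),np.sin(a),0])
E
python3 - <<'E'
from h import *
im=arm.grab_frame("top")
print("rod",rect(rodmask(im),.035))
h=cv2.cvtColor(im,cv2.COLOR_RGB2HSV);w=np.zeros(im.shape[:2],np.uint8);w[95:215,185:320]=1
dark=((im.max(2)<75)|rodmask(im))&(w>0)
dark=cv2.morphologyEx(dark.astype(np.uint8),cv2.MORPH_OPEN,np.ones((9,9)))
print("slab",rect(dark,.02))
br=((im.min(2)>100)&(h[...,1]<60)|(dark>0))&(w>0)
br=cv2.morphologyEx(br.astype(np.uint8),cv2.MORPH_OPEN,np.ones((5,5)))
print("all",rect(br,.02))
# far/near inner corners by eye of v-block groove ends etc.
px=lambda a:np.array(a)/2.8+[130,90]
print("slab corners eye",unproj(px([[232,97],[437,44],[490,277],[275,325]]),.02).round(4).tolist())
print("vblock near corners eye",unproj(px([[222,338],[276,325]]),.02).round(4).tolist())
E
```

```text
rod (array([0.59157697, 0.03178746]), array([ 31.24662, 143.30571], dtype=float32), np.float32(0.071594715))
slab (array([0.58564734, 0.02108984]), array([223.64218, 257.51575], dtype=float32), np.float32(0.19522989))
all (array([0.5857002 , 0.02059366]), array([343.2541 , 257.48593], dtype=float32), np.float32(0.19448805))
slab corners eye [[0.6794, 0.1476], [0.7289, -0.0652], [0.4865, -0.1118], [0.4435, 0.1088]]
vblock near corners eye [[0.4317, 0.163], [0.4434, 0.1077]]
```

```bash
cat >> h.py <<'E'
PSI=.1945; C=np.array([.587,.0209]); U=np.array([np.cos(PSI),np.sin(PSI)]); V=np.array([-U[1],U[0]])
def W(u,v,z): return [*(C+u*U+v*V),z]
def S(xy): d=np.array(xy)[:2]-C; return (d@U,d@V)
def F(): s=arm.get_state(); return np.round(s["force"],1),np.round(s["ee_pos"],4),round(s["time"],2)
E
python3 - <<'E'
from h import *
arm.move_pose(W(.006,-.048,.16),rv(PSI)); print(F(),arm.get_state()["finger_gap"])
arm.movel(W(.006,-.048,.05),v=.12); f0=arm.get_state()["force"]; print(F())
z=.05
while z>.012:
    z-=.003; arm.movel(W(.006,-.048,z),v=.03); f=arm.get_state()["force"]
    if abs(f[2]-f0[2])>3: break
print("end",z,F())
cv2.imwrite("pics/s1.png",arm.grab_frame("scene")[130:290,190:370,::-1].repeat(4,0).repeat(4,1))
E
```

```text
(array([-0.4, -0.5, -1.3]), array([ 0.6021, -0.026 ,  0.1602]), 2.45) 1.0017230751139279
(array([0.4, 0.1, 0.8]), array([ 0.6027, -0.0251,  0.0507]), 3.52)
end 0.010999999999999992 (array([ 0.1,  0.5, -0.2]), array([ 0.602 , -0.025 ,  0.0108]), 6.77)
```

View pics/s1.png

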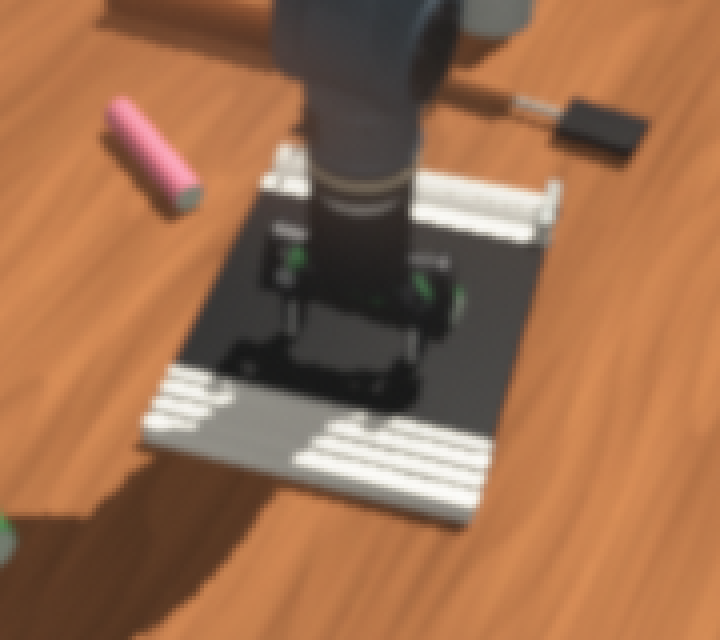

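Tips are about 4 mm above the slab with no contact, and the rod is undisturbed beside the fingers. I'll roll it slowly, pausing midway to look.

Run:
```python
from h import *
arm.movel(W(.006,.055,.011),v=.028); print(F()); arm.sleep(.3)
m=rodmask(arm.grab_frame("top")); print(m.sum())
if m.sum()>30: 
    r=rect(m,.035); print(r,S(r[0]))
a=arm.grab_frame("scene")[130:290,190:370,::-1]
b=arm.grab_frame("top")[90:250,170:350,::-1]
cv2.imwrite("pics/s2.png",np.hstack([cv2.resize(x,(400,356)) for x in (a,b)]))
```

```text
(array([-0.4, -0.5,  0.6]), array([0.5823, 0.076 , 0.011 ]), 10.64)
0
```

View pics/s2.png

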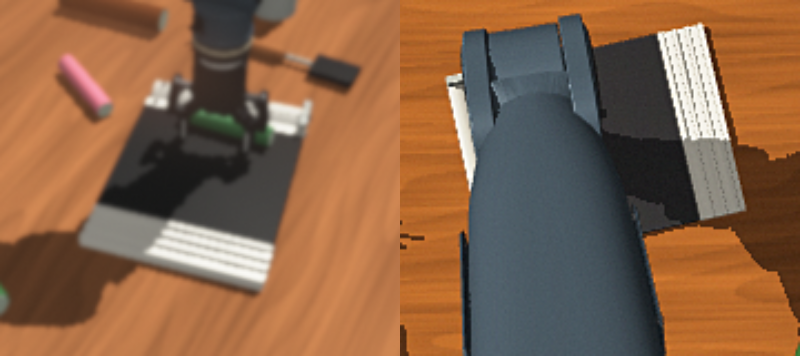

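Scene crop: the rod is parallel to the fingers and just ahead of them, with its far end at about pixel (312,191). I'll check that end against the stop and continue into the groove.

Run:
```python
from h import *
e=S(unproj([[312.4,190.8]],.035,"scene")[0]); print("far end u,v",e)
if e[0]<.108:
    arm.movel(W(.006,.106,.011),v=.025); print(F()); arm.sleep(.4); print(F())
    a=arm.grab_frame("scene")[140:260,200:350,::-1]
    cv2.imwrite("pics/s3.png",cv2.resize(a,(750,600),interpolation=cv2.INTER_CUBIC))
```

```text
far end u,v (np.float64(0.08672998506751575), np.float64(0.07763195870247741))
(array([-0.5, -0.1,  0. ]), array([0.5724, 0.126 , 0.011 ]), 13.28)
(array([0. , 0.3, 0.8]), array([0.5724, 0.1261, 0.011 ]), 13.68)
```

View pics/s3.png

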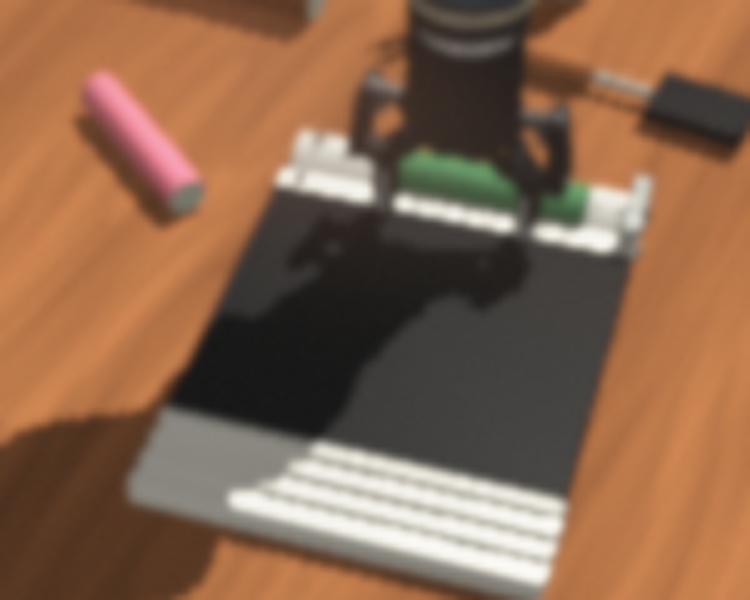

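The rod sits in the groove, with its far end at (588,205) in the crop and a short gap to the stop (640,215). I'll back off, re-measure, close the fingers and get behind the near end.

Run:
```python
from h import *
arm.movel(W(.0,.075,.013),v=.08)
arm.movel(W(-.03,.03,.13),v=.2)
arm.grip(0.0)
arm.movel(W(-.125,.141,.12),v=.2)
m=rodmask(arm.grab_frame("top")); print(m.sum(),F())
if m.sum()>30:
    r=rect(m,.027); print(r,S(r[0]))
a=arm.grab_frame("scene")[140:260,200:350,::-1]; b=arm.grab_frame("top")[100:220,170:320,::-1]
cv2.imwrite("pics/s4.png",np.hstack([cv2.resize(x,(400,320),interpolation=cv2.INTER_CUBIC) for x in(a,b)]))
```

```text
253 (array([-0. , -0.3, -0.7]), array([0.4382, 0.1348, 0.1202]), 16.77)
(array([0.59651373, 0.1665287 ]), array([ 30.401552, 108.73904 ], dtype=float32), np.float32(0.1960125)) (np.float64(0.03748087711693652), np.float64(0.14104401351070373))
```

View pics/s4.png

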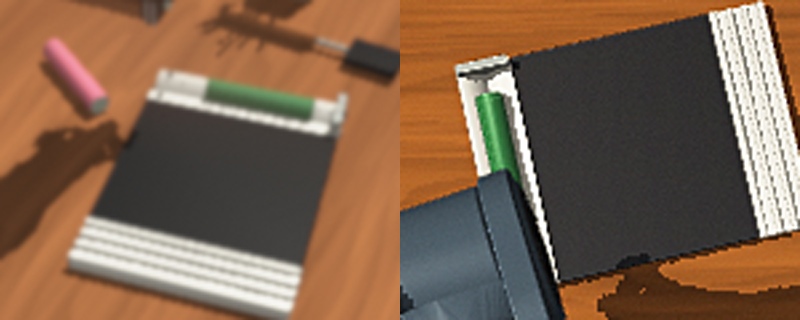

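Rod seated in the groove (v = 0.141 as required, parallel), about 24 mm short of the stop. Now push along.

Run:
```python
from h import *
arm.movel(W(-.12,.141,.05),v=.12)
arm.movel(W(-.12,.141,.023),v=.05); print(F())
f0=arm.get_state()["force"]; 
arm.movel(W(-.085,.141,.023),v=.06); print(F())
u=-.085
while u<-.02:
    u+=.002; arm.movel(W(u,.141,.023),v=.02)
    f=np.array([np.array(arm.get_state()["force"]) for _ in range(3)]).mean(0)-f0; fu=f[:2]@U
    if u>-.06: print(round(u,3),round(fu,1),end="; ")
    if abs(fu)>4: break
print(F(),S(arm.get_state()["ee_pos"]))
a=arm.grab_frame("scene")[140:260,200:350,::-1]; b=arm.grab_frame("top")[100:220,170:320,::-1]
cv2.imwrite("pics/s5.png",np.hstack([cv2.resize(x,(400,320),interpolation=cv2.INTER_CUBIC) for x in(a,b)]))
```

```text
(array([0.7, 0.9, 0.3]), array([0.442 , 0.136 , 0.0229]), 18.29)
(array([-1.3,  0.4, -0.4]), array([0.476 , 0.1427, 0.0228]), 19.02)
-0.059 -2.7; -0.057 -0.3; -0.055 -2.1; -0.053 -1.9; -0.051 -1.5; -0.049 -1.9; -0.047 -1.8; -0.045 -1.8; -0.043 -1.8; -0.041 -1.3; -0.039 -1.3; -0.037 -2.5; -0.035 -7.4; (array([-6.5, -1.4,  2.9]), array([0.5242, 0.1522, 0.0227]), 25.27) (np.float64(-0.036213001136043685), np.float64(0.14094889592815268))
```

View pics/s5.png

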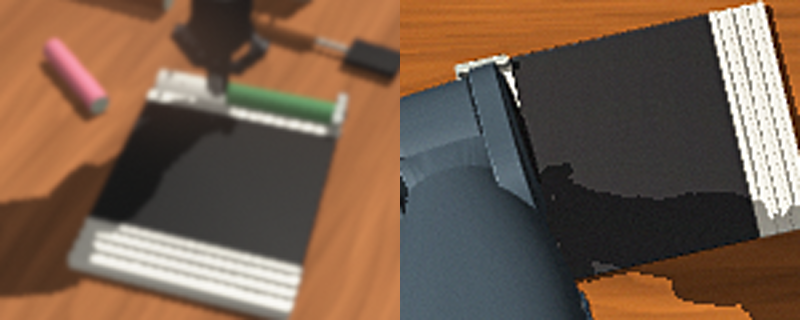

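The rod's far end now touches the stop at about (335,105) in the left crop, and the force rose sharply to 7 N. I'll back straight out, lift and verify.

Run:
```python
from h import *
arm.movel(W(-.085,.141,.023),v=.04)
arm.movel(W(-.11,.141,.15),v=.15)
arm.move_pose(W(-.12,-.12,.2),rv(PSI))
arm.sleep(.4)
m=rodmask(arm.grab_frame("top")); print(m.sum(),F())
r=rect(m,.027); print(r,S(r[0]))
a=arm.grab_frame("scene")[140:260,200:350,::-1]; b=arm.grab_frame("top")[100:220,170:320,::-1]
cv2.imwrite("pics/s6.png",np.hstack([cv2.resize(x,(400,320),interpolation=cv2.INTER_CUBIC) for x in(a,b)]))
```

```text
425 (array([0.6, 0.1, 0.1]), array([ 0.4925, -0.1196,  0.2   ]), 29.27)
(array([0.60662567, 0.1684852 ]), array([ 31.048574, 141.57457 ], dtype=float32), np.float32(0.19731712)) (np.float64(0.0477802931573377), np.float64(0.14100922494487153))
```

View pics/s6.png

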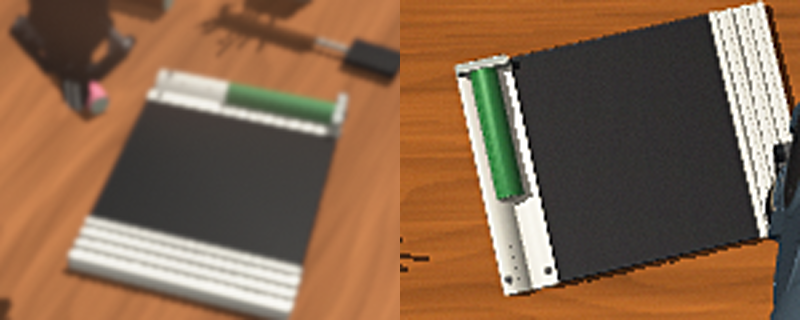

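Both views show the rod seated in the groove with its far end against the stop (centre at u = 0.047, about 0.045 expected), and the hand is clear.

```bash
python3 -c "
from plant import arm
print(arm.close_job())"
```

```text
the job is handed in; nothing more can be done
None
```

The small green rod was rolled into the V-groove and pushed along it until it met the end stop (force rose to about 7 N); the hand is clear, no bystander was touched, and the job was handed in at about 29 s of the 54 s allowed.

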